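Turn the batch marker over on the candle-pouring table

ROBOT

A 6-joint arm with a two-finger parallel gripper is mounted at the origin on the work surface. World frame = base frame: x ahead of the robot, y to its left, z up, the work surface at z = 0. Lengths are in m, angles in rad, forces in N, time in s.
With the tool pointing down it reaches from about 0.375 to 0.9 m from the base axis. Payload 3.1 kg.
Tool frame: the origin (TCP) lies at the very end of the fingers, on their centre line; the grasp point (between the pads) lies 19 mm behind it; z points along the fingers, x is the direction in which the jaws open and shut, and the axes are right-handed (so a half turn about z gives the same grasp; the last joint's range is limited). The gripper opens to 87 mm and grips with 3 to 60 N. Pads are 19 mm wide; open, the fingers measure 117 mm over their backs; the gripper's body (75 mm by 190 mm) begins 51 mm behind the grasp point.
Start: joints at [-1.351, 0.527, 1.433, -0, 1.181, -0.178], TCP at [0.243, -0.576, 0.223] pointing down, gripper open.
Joint ranges: [-3.08, 3.08], [-0.75, 2.2], [0.22, 2.44], [-1.43, 4.57], [0, 2.65], [-2.85, 2.85]. Speed limits (rad/s): [2.79, 2.79, 3.14, 3.14, 3.14, 3.14].

INTERFACE

Orientations are given as a unit quaternion [x, y, z, w].
In Python, from rig import robot gives the robot as it stands. The module is installed in compiled form; this text tells all that it offers.
- The arm moves only by the shell command python3 -m creep 'ROWS' [OPENING] [FORCE]. ROWS is a JSON object of lists of equal length, an entry for each row: "dp": the shift along the tool's x, y, z in cm, a list of three; "turn": the turn, a rotation vector about the tool's x, y, z in degrees, a list of three. In form: {"dp": [[x, y, z], ...], "turn": [[wx, wy, wz], ...]}. A call has 1 to 20 rows; each row shifts and turns the commanded pose from where the row before left it, along the tool's axes as they then stand; what a row does not reach is not made up. A row lasts 1/10 s, in which the tool goes at most 50 mm and 8.59 degrees, less where a joint would pass 70% of its speed; a pose out of reach is approached as far as the arm can. A call is refused whole if a number of a shift passes 5 or a number of a turn 8.59, either way. A call with a gripper value outside its range is refused whole. OPENING is the gripper command: -1 is fully open, 1 is shut, values between are in proportion, set as the call begins (- or left out, the last holds). The fingers move at their own pace and stop on an object; FORCE is the grip in N (left out, the last holds). Time passes only in rows, so rows that do not move let the fingers close. It gives the time, the measured TCP pose, the force and the opening at its end, in the units of the state.
- robot.get_obs(): the state, without advancing time (a new reading comes with each control period).
- robot.camera(name): name is "scene" or "top" or "wrist"; returns the picture (480x640x3 uint8, red, green, blue); there is no depth.
- robot.calibration(name): a dict with "fx", "fy", "cx", "cy" (pixels), "dist_coeffs" ([k1, k2, p1, p2, k3] as OpenCV has them; the pictures are not rectified), "rvec" (rotation vector, rad) and "tvec" (3), from world to camera coordinates, as OpenCV has them. Camera axes: x right, y down, z forward; pixel columns grow to the right and rows downward; lengths in m; the calibration is good to about 2 mm. A picture is of the moment at which its call begins: read the wrist's pose just before it. calibration takes no time and is no camera call; for the wrist camera it gives the pose at the moment of the call.
- robot.hand_in(): hands the job in, once; it reports no verdict.
Trained networks look in the newest picture that a camera, given by its name, has taken for a name from the list of things; names that differ only in an ending like _2 or _b are one class to them, and where a whole thing is asked for, a point or a joint stands for the part that bears it (a point fixed in the world has none). Each returns a list of dicts, best first, with "confidence" (0 to 1); they miss things now and then, are a little off and sometimes report something else, mostly with a low value. They report only what shows in the picture. A call takes as long as a camera call. They do not tell look-alikes from the thing itself.
- robot.masks_of(name, camera): "pixels" (480x640 bool, what is visible of it).
- robot.tip_of(name, camera): "point" ([x, y, z] in m, in the coordinates of the camera as it stood for that picture, good to about 4 mm: a listed point, or the origin of a listed thing).
The state is a dict: "time": time; "q": joint angles; "joint_velocities": joint speeds; "joint_torque": joint torques, N m; "position": TCP position; "tool_rot": TCP orientation; "ft_force": force on the tool from outside, world axes, zero at the start; "moment": the same for the moment, N m; "grip_width": finger opening in m.
Only numpy, scipy, OpenCV 4.12 (cv2) and the standard library are available. Lean on these libraries where they do the work, as an engineer would, in place of code of your own. Each camera call takes 0.05 s, during which the arm holds its last target.

TASK

The batch at the marker with the round paddle has been poured. With your fingertips, push that paddle up (its thumb tab helps), right over its pivot, and press it down until it lies flat on the other side with its ringed face up. Do not pick up or shove its stand, and leave the square-paddled marker, both jars and the pitcher as they are.

Things in the scene. Friction and masses are not known exactly. Their poses are not given: they have to be found in the camera images.
- round_marker: Loose marker stand with the round paddle, about 0.8 kg, slides if shoved over about 5 N: steel base 90 (x) x 150 (y) x 8. Origin: centre of the underside. x runs along the axle; y points from the side where the paddle lies at the start to the other side. Axle posts 6 x 16 at x +-31, tops at z 83; rest pegs, 8 diameter, at y +-69, tops at z 72.5, under the paddle's two flat places.
- round_pivot (a point): Middle of the round marker's axle, 75 above the table, straight above the stand's origin; axes as the stand's.
- round_paddle (a joint): Turn of the round wooden paddle (a round disc 56 in diameter, 5 thick) about the axle, rad: 0 level on the stand's -y side, plain face up; 1.57 upright; 3.14 (stop) level on the +y side, ringed face up. Starts at 0 to 0.3. Stiff hinge, friction 0.045 N m, no spring: stays at any angle it is left at.
- round_tab (a point): Middle of the free edge of the round paddle's thumb tab: a wooden plate 44 wide along the axle, 4 thick, 55 long, standing on the axle at right angles to the paddle's plain face and turning with it: upright when the joint reads 0, level towards the stand's +y at 1.57, hanging below the axle at 3.14.
- round_tip (a point): Outer end of the round paddle, 74 from the axle, mid-thickness; the blade spans 18 to 74 from the axle, with a 36 wide neck to it. The face that is below at the start has an inlaid dark wooden ring 34 across.
- square_marker: Loose marker stand with the square paddle, about 0.8 kg, slides if shoved over about 5 N: steel base 90 (x) x 150 (y) x 8. Origin: centre of the underside. x runs along the axle; y points from the side where the paddle lies at the start to the other side. Axle posts 6 x 16 at x +-31, tops at z 83; rest pegs, 8 diameter, at y +-69, tops at z 72.5, under the paddle's two flat places.
- square_pivot (a point): Middle of the square marker's axle, 75 above the table, straight above the stand's origin; axes as the stand's.
- square_paddle (a joint): Turn of the square wooden paddle (a square plate 56 x 56, 5 thick) about the axle, rad: 0 level on the stand's -y side, plain face up; 1.57 upright; 3.14 (stop) level on the +y side, ringed face up. Starts at 0 to 0.3. Stiff hinge, friction 0.045 N m, no spring: stays at any angle it is left at.
- square_tab (a point): Middle of the free edge of the square paddle's thumb tab: a wooden plate 44 wide along the axle, 4 thick, 55 long, standing on the axle at right angles to the paddle's plain face and turning with it: upright when the joint reads 0, level towards the stand's +y at 1.57, hanging below the axle at 3.14.
- square_tip (a point): Outer end of the square paddle, 74 from the axle, mid-thickness; the blade spans 18 to 74 from the axle, with a 36 wide neck to it. The face that is below at the start has an inlaid dark wooden ring 34 across.
- poured_jar: Loose glass candle jar full of pale wax, 72 diameter, 88 high, with a wooden stick (110 long) and clothes-peg across its mouth and a wick to 125 high. Origin at the centre of its underside, z up. To be left alone.
- empty_jar: Loose empty glass jar, 72 diameter, 88 high. Origin at the centre of its underside, z up. To be left alone.
- pitcher: Loose open steel pouring pitcher, 112 diameter, 150 high, black handle on its -y side reaching 102 from its axis. Origin at the centre of its underside, z up. To be left alone.
Mind the look-alikes: they are no part of the job. What is shaped like the square_marker but blue or purple is not meant.

How it is judged:
By the outcome, as a careful person would: the job done as asked, in the order asked, and still so for the second after the job is handed in, with the robot touching nothing.
It also fails if it takes over 51 s, if anything falls off the work surface, if the arm or the gripper's body presses on something with over 40 N, if the wrist force passes 120 N, or if a joint passes its speed limit or range.

## Working session

There is one attempt and no reset: what is moved stays moved. The work goes in short steps, Python scripts to look and compute and a shell command to move; the robot and the scene stay as the last step left them, time stands still between calls to the robot, and variables do not carry over. Pictures are saved under pics/ and viewed, and the job is handed in when it is done.

```bash
mkdir -p pics; ls; cat > h.py <<'E'
import numpy as np, cv2
from rig import robot
from scipy.spatial.transform import Rotation as R
def save(cam,fn,crop=None,scale=1):
    im=robot.camera(cam)
    o=cv2.cvtColor(im,cv2.COLOR_RGB2BGR)
    if crop: a,b,c,d=crop; o=o[b:d,a:c]
    if scale!=1:o=cv2.resize(o,None,fx=scale,fy=scale,interpolation=cv2.INTER_CUBIC)
    cv2.imwrite('pics/'+fn,o); return im
def ext(cam):
    c=robot.calibration(cam); Rm=cv2.Rodrigues(np.array(c['rvec'],float))[0]
    K=np.array([[c['fx'],0,c['cx']],[0,c['fy'],c['cy']],[0,0,1.]])
    return Rm,np.array(c['tvec'],float).ravel(),K,np.array(c['dist_coeffs'],float)
def toworld(p,cam):
    Rm,t,_,_=ext(cam); return Rm.T@(np.array(p)-t)
def proj(P,cam):
    c=robot.calibration(cam);_,_,K,d=ext(cam)
    return cv2.projectPoints(np.array(P,float).reshape(-1,1,3),np.array(c['rvec'],float),np.array(c['tvec'],float),K,d)[0].reshape(-1,2)
E
python3 - <<'E'
from h import *
print(robot.get_obs())
for c in('scene','top'):
    save(c,c+'0.png')
    for n in('round_pivot','round_tip','round_tab','round_marker','square_pivot','square_tip','poured_jar','empty_jar','pitcher'):
        for d in robot.tip_of(n,c):
            print(c,n,round(d['confidence'],2),toworld(d['point'],c).round(3),proj(toworld(d['point'],c),c).round())
E
```

```text
pics
{'time': 0.0, 'q': array([-1.35051497e+00,  5.28476341e-01,  1.43387307e+00,  4.98970788e-06,
        1.18140629e+00, -1.78505650e-01]), 'joint_velocities': array([ 7.57592600e-05, -9.30492249e-04,  1.87588638e-04,  7.73474286e-04,
        1.80232776e-03,  1.10154436e-03]), 'joint_torque': array([-3.15619844e-03, -4.40054476e+01, -1.76590133e+01,  6.30381075e-02,
        5.82560536e-02, -1.61182907e-04]), 'position': array([ 0.24255314, -0.57523238,  0.22157469]), 'tool_rot': array([ 8.33155880e-01, -5.53037169e-01, -7.78959981e-04, -7.50276269e-04]), 'ft_force': array([ 0.67903359, -0.21295629,  0.64113544]), 'moment': array([-0.03933   ,  0.03856181, -0.02898886]), 'grip_width': 0.08735993576475153}
scene round_pivot 0.92 [0.597 0.202 0.075] [[421. 336.]]
scene round_tip 0.58 [0.64  0.141 0.079] [[383. 325.]]
scene round_tip 0.56 [ 0.578 -0.151 -0.001] [[320. 259.]]
scene round_tab 0.87 [0.596 0.204 0.127] [[425. 318.]]
scene round_tab 0.62 [ 0.581 -0.148  0.132] [[318. 216.]]
scene round_marker 0.81 [ 0.598  0.203 -0.   ] [[418. 360.]]
scene round_marker 0.67 [ 0.774 -0.01   
[... 858 characters left out ...]
139 0.082] [[194. 199.]]
top round_marker 0.84 [ 0.59   0.202 -0.002] [[175. 223.]]
top square_pivot 0.84 [ 0.383 -0.209  0.079] [[350. 318.]]
top square_pivot 0.66 [ 0.577 -0.149  0.076] [[324. 229.]]
top square_pivot 0.55 [ 0.706 -0.355  0.073] [[417. 174.]]
top square_tip 0.67 [ 0.75  -0.298  0.074] [[392. 154.]]
top square_tip 0.65 [ 0.549 -0.218  0.084] [[355. 242.]]
top square_tip 0.56 [ 0.395 -0.135  0.072] [[315. 312.]]
top poured_jar 0.81 [0.389 0.041 0.002] [[240. 310.]]
top empty_jar 0.6 [ 0.771 -0.007 -0.001] [[266. 150.]]
top empty_jar 0.55 [0.636 0.137 0.075] [[196. 200.]]
top empty_jar 0.24 [0.6   0.201 0.073] [[167. 215.]]
top pitcher 0.86 [ 0.516 -0.454  0.001] [[451. 261.]]
```

View pics/scene0.png

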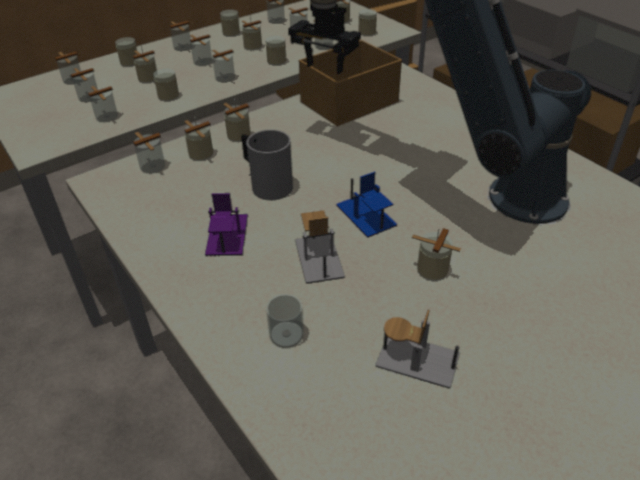

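View pics/top0.png

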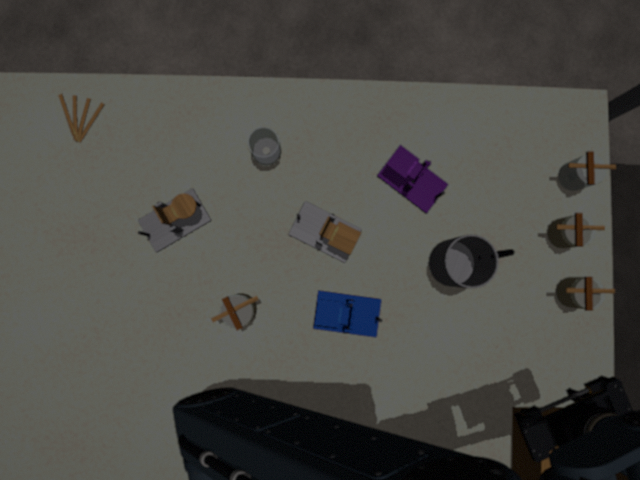

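```bash
python3 - <<'E'
import cv2
a=cv2.imread('pics/scene0.png')[270:390,340:500]
cv2.imwrite('pics/crop0.png',cv2.resize(a,None,fx=4.5,fy=4.5,interpolation=cv2.INTER_CUBIC))
E
```

```text
(no output)
```

View pics/crop0.png

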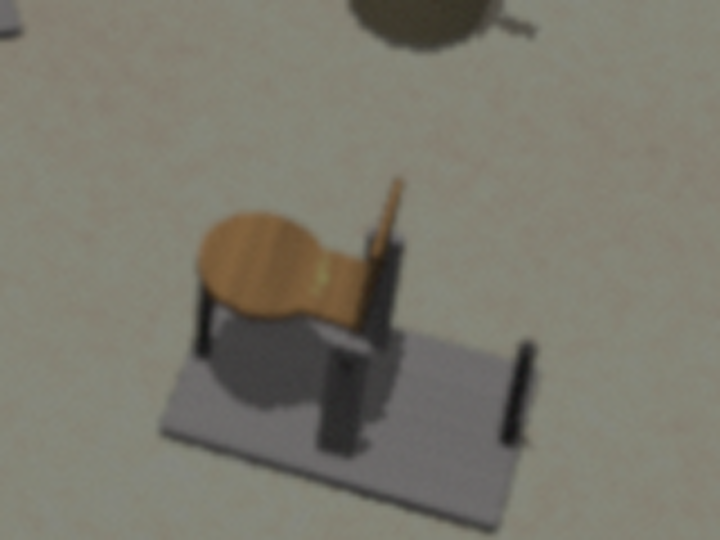

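Look-alikes for the round marker, in scene pixels:
- Square marker, grey base, at (320,245)
- Blue at (367,205)
- Purple at (227,225)

My choice is the one with the grey base and round wooden disc at (418,345). The crop shows the round blade lying level, the tab upright and the bare peg at right. Next I turn the closed gripper in line with the axle and go over it.

```bash
python3 -m creep '{"dp":[[0,0,0],[0,0,0],[0,0,0],[0,0,0],[0,0,0],[0,0,0],[0,0,0],[0,0,0],[0,0,0],[0,0,0],[0,0,0],[0,0,0]],"turn":[[0,0,-8.25],[0,0,-8.25],[0,0,-8.25],[0,0,-8.25],[0,0,-8.25],[0,0,-8.25],[0,0,-8.25],[0,0,-8.25],[0,0,-8.25],[0,0,-8.25],[0,0,-8.25],[0,0,-8.25]]}' 1 20
python3 -m creep '{"dp":[[3.5,-2.2,0],[3.5,-2.2,0],[3.5,-2.2,0],[3.5,-2.2,0],[3.5,-2.2,0],[3.5,-2.2,0],[3.5,-2.2,0],[3.5,-2.2,0],[3.5,-2.2,0],[3.5,-2.2,0],[3.5,-2.2,0],[3.5,-2.2,0],[3.5,-2.2,0],[3.5,-2.2,0],[3.5,-2.2,0],[3.5,-2.2,0],[3.5,-2.2,0],[3.5,-2.2,0],[3.5,-2.2,0],[0,0,0]],"turn":[[0,0,0],[0,0,0],[0,0,0],[0,0,0],[0,0,0],[0,0,0],[0,0,0],[0,0,0],[0,0,0],[0,0,0],[0,0,0],[0,0,0],[0,0,0],[0,0,0],[0,0,0],[0,0,0],[0,0,0],[0,0,0],[0,0,0],[0,0,0]]}'
python3 - <<'E'
from h import *
save('wrist','w1.png');
for n in('round_pivot','round_tip','round_tab','round_marker'):
    for d in robot.tip_of(n,'wrist'): print(n,round(d['confidence'],2),toworld(d['point'],'wrist').round(4))
save('scene','s1.png',(240,100,640,400),2)
E
```

```text
time: 2.2
position: [0.2427, -0.5759, 0.2226]
tool_rot: [0.961, 0.277, -0.0, 0.0]
ft_force: [0.4, 0.9, 0.2]
grip_width: 0.003
time: 4.2
position: [0.5891, 0.1345, 0.2227]
tool_rot: [0.961, 0.277, 0.002, -0.0]
ft_force: [-0.1, -1.1, -0.2]
grip_width: 0.0005
round_pivot 0.85 [0.5958 0.1974 0.0743]
round_tip 0.92 [0.6331 0.1371 0.0766]
round_tab 0.58 [0.5928 0.1995 0.1301]
round_marker 0.68 [0.5934 0.1974 0.0016]
```

View pics/w1.png

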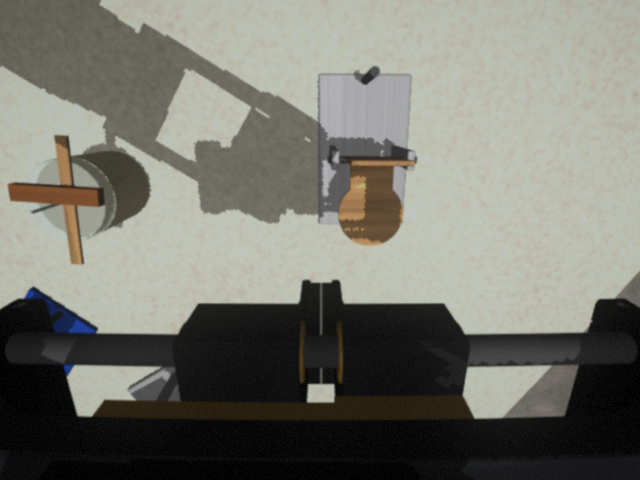

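View pics/s1.png

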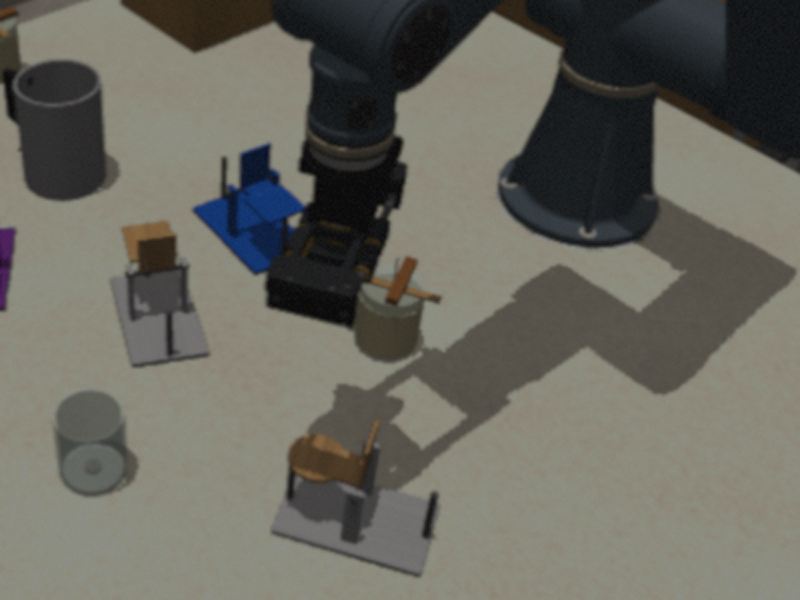

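The wrist view shows the stand's edges running straight up the picture, columns 319 to 411, so the tool lines up with the axle. The tab is at (370,160), the disc at (370,215), and the fingers sit about 41 mm to the left. The scene view agrees. Next I enter the corner between blade and tab.

```bash
python3 -m creep '{"dp":[[2,-1.5,0],[2.1,-1.5,0],[0,0,3],[0,0,3],[0,0,2.5],[0,0,2.1],[0,0,0],[0,0,0]],"turn":[[0,0,0],[0,0,0],[0,0,0],[0,0,0],[0,0,0],[0,0,0],[0,0,0],[0,0,0]]}'
python3 - <<'E'
from h import *
save('wrist','w2.png')
save('scene','s2.png',(300,220,500,370),4)
E
```

```text
time: 5.3
position: [0.6061, 0.1762, 0.1168]
tool_rot: [0.962, 0.274, -0.0, -0.0]
ft_force: [0.6, -0.2, -1.3]
grip_width: 0.0009
```

View pics/w2.png

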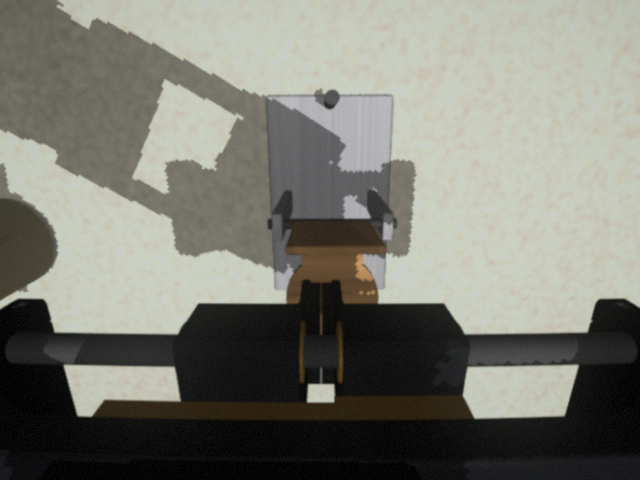

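View pics/s2.png

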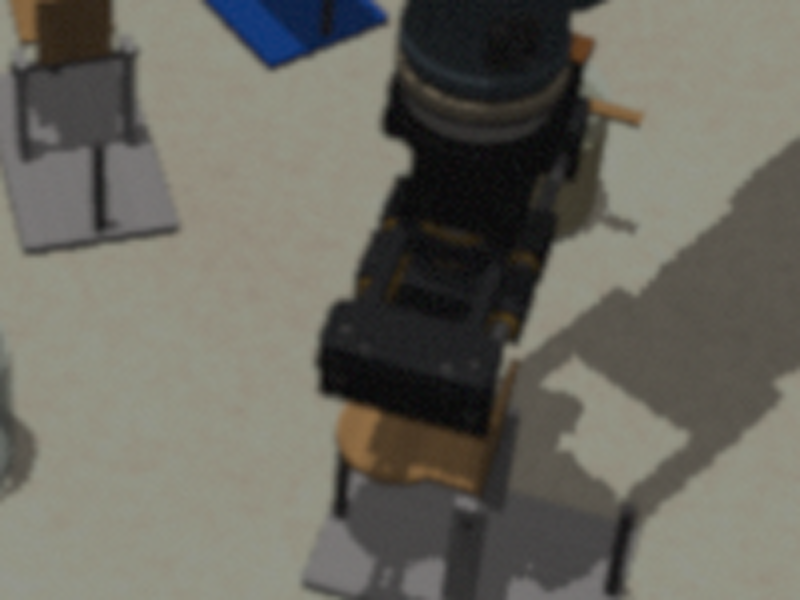

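```bash
python3 -m creep '{"dp":[[0.4,-0.7,0.1],[0,-0.7,0.1],[0,-0.7,0.1],[0,-0.7,0.1],[0,-0.6,0.3],[0,-0.6,0.3],[0,0,0],[0,0,0]],"turn":[[0,0,0],[0,0,0],[0,0,0],[0,0,0],[0,0,0],[0,0,0],[0,0,0],[0,0,0]]}'
python3 - <<'E'
from h import *
save('wrist','w3.png')
save('scene','s3.png',(300,220,500,370),4)
E
```

```text
time: 6.2
position: [0.5875, 0.2135, 0.106]
tool_rot: [0.962, 0.275, -0.001, -0.0]
ft_force: [-1.1, -1.1, 0.0]
grip_width: 0.0007
```

View pics/w3.png

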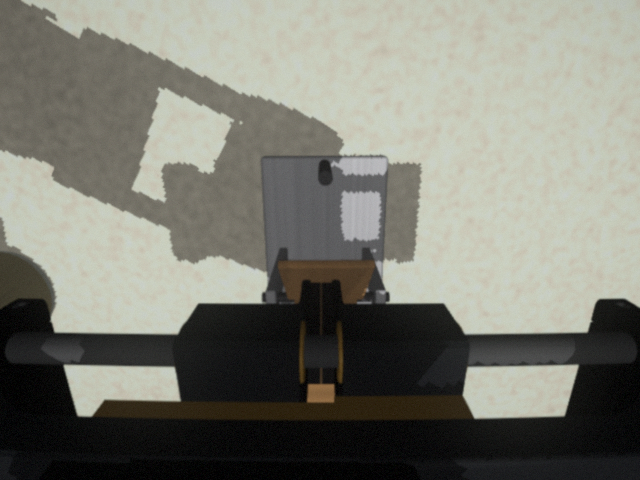

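View pics/s3.png

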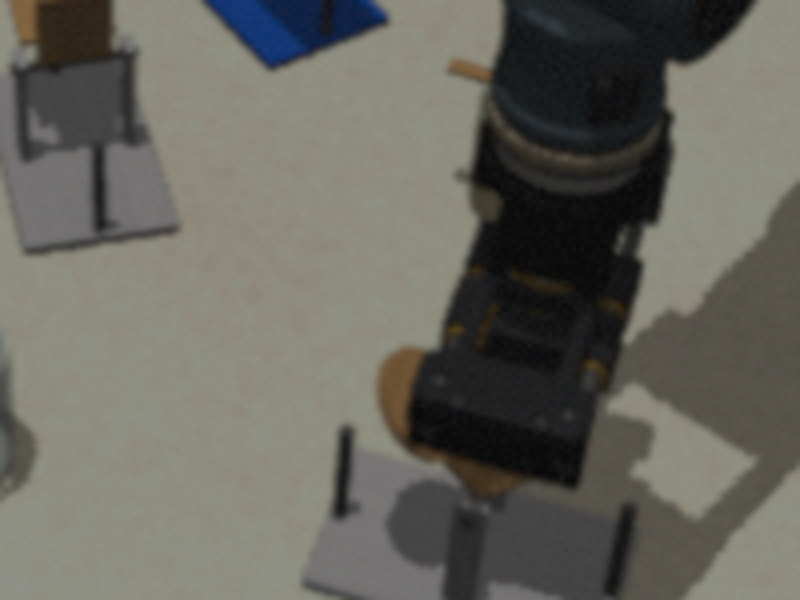

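```bash
python3 -m creep '{"dp":[[0,-0.5,0.4],[0,-0.5,0.5],[0,-0.3,0.6],[0,-0.2,0.6],[0,0,0],[0,0,0]],"turn":[[0,0,0],[0,0,0],[0,0,0],[0,0,0],[0,0,0],[0,0,0]]}'
python3 - <<'E'
from h import *
save('wrist','w4.png')
save('scene','s4.png',(300,220,500,370),4)
E
```

```text
time: 6.9
position: [0.5797, 0.2262, 0.085]
tool_rot: [0.962, 0.274, -0.001, -0.0]
ft_force: [-0.1, 0.7, -0.2]
grip_width: 0.0008
```

View pics/s4.png

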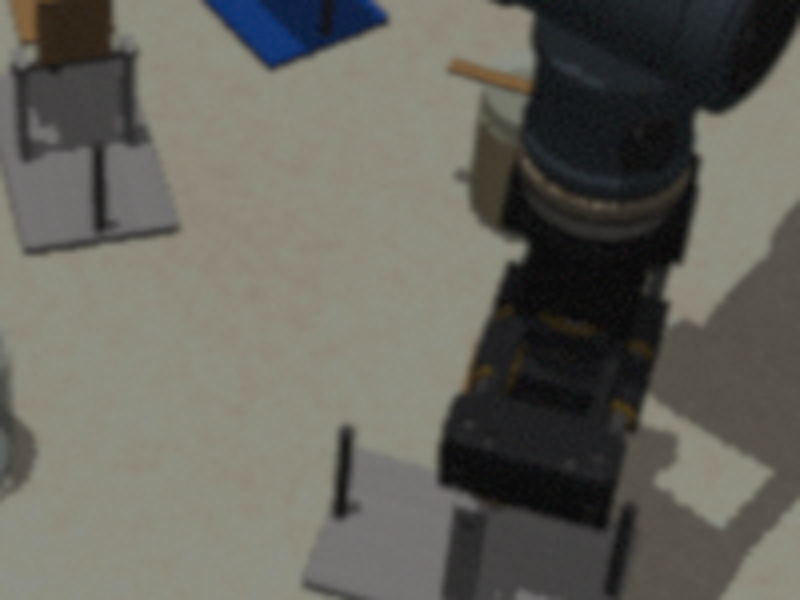

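View pics/w4.png

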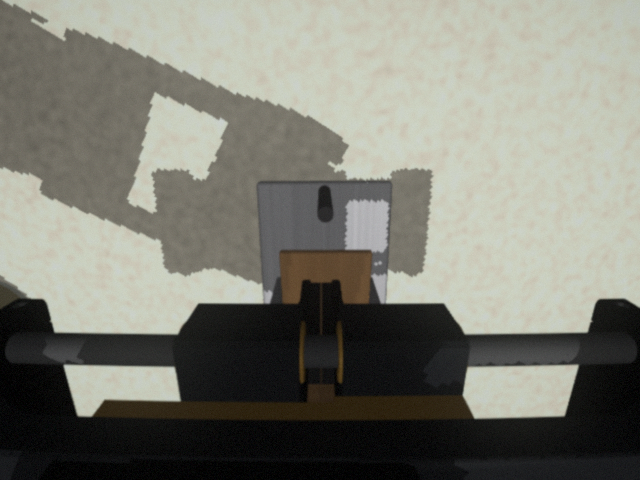

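The tab is now nearly level and the blade is hidden behind the gripper, near upright. The stand's left peg is still at (345,430) in the crop, so it hasn't moved. Next I lift, move back to the -y side and look.

```bash
python3 -m creep '{"dp":[[0,0,-3],[0,0,-4],[0,0,-4],[0,2.6,0],[0,3,0],[0,3,0],[0,0,0],[0,0,0]],"turn":[[0,0,0],[0,0,0],[0,0,0],[0,0,0],[0,0,0],[0,0,0],[0,0,0],[0,0,0]]}'
python3 - <<'E'
from h import *
save('wrist','w5.png')
for n in('round_pivot','round_tip','round_tab','round_marker'):
    for d in robot.tip_of(n,'wrist'): print(n,round(d['confidence'],2),toworld(d['point'],'wrist').round(4))
save('scene','s5.png',(300,220,500,370),4)
E
```

```text
time: 7.8
position: [0.6256, 0.1525, 0.1955]
tool_rot: [0.962, 0.274, -0.0, -0.0]
ft_force: [-0.3, 0.3, 0.5]
grip_width: 0.0004
round_pivot 0.66 [0.5993 0.1999 0.0715]
round_tip 0.85 [0.6009 0.1954 0.1467]
round_tip 0.58 [ 0.3912  0.0365 -0.0008]
round_tab 0.68 [0.5687 0.2518 0.0898]
round_marker 0.74 [0.5964 0.206  0.0022]
```

View pics/s5.png

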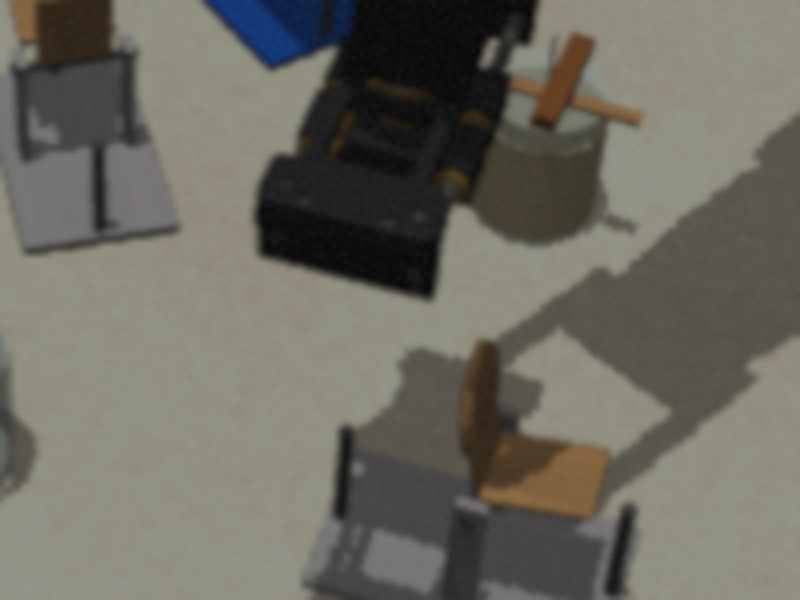

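View pics/w5.png

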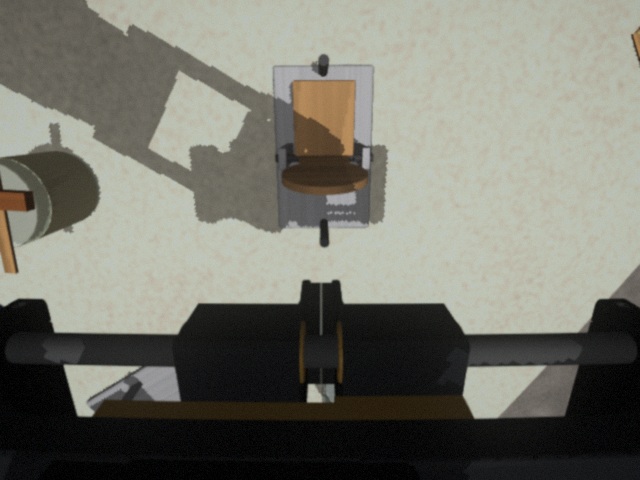

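Blade is near upright with its tip about 8 mm short of the pivot plane; the tab is level. The stand is in place. Now I push the ringed face over.

```bash
python3 -m creep '{"dp":[[0,0,3],[0,0,3],[0,0,1.5],[0,-1.2,0],[0,-1.2,0],[0,-1,0],[0,-1,0],[0,-0.8,0],[0,-0.7,0.2],[0,-0.8,0.2],[0,-0.7,0.5],[0,-0.6,0.5],[0,0,0],[0,0,0]],"turn":[[0,0,0],[0,0,0],[0,0,0],[0,0,0],[0,0,0],[0,0,0],[0,0,0],[0,0,0],[0,0,0],[0,0,0],[0,0,0],[0,0,0],[0,0,0],[0,0,0]]}'
python3 - <<'E'
from h import *
save('wrist','w6.png')
save('scene','s6.png',(300,220,500,370),4)
E
```

```text
time: 9.5
position: [0.5829, 0.2209, 0.1059]
tool_rot: [0.962, 0.274, -0.001, -0.0]
ft_force: [-0.1, 0.1, -0.5]
grip_width: 0.0006
```

View pics/s6.png

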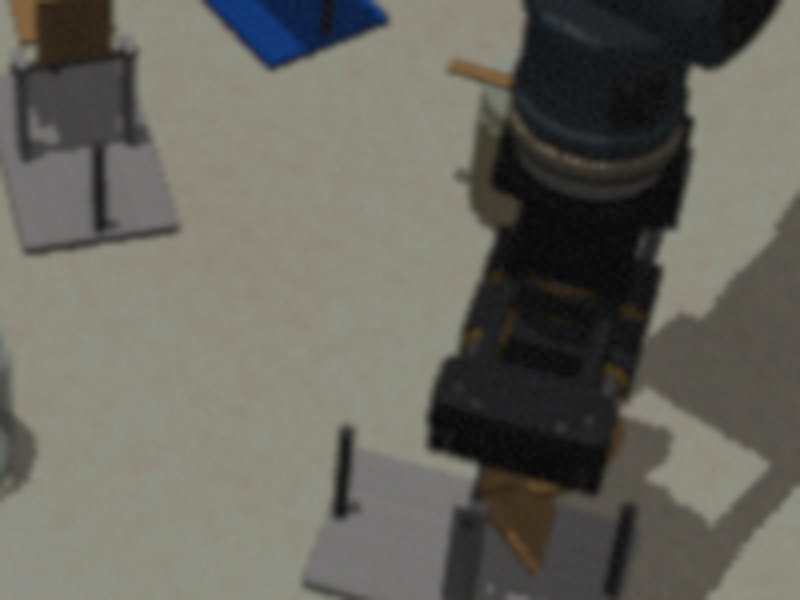

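View pics/w6.png

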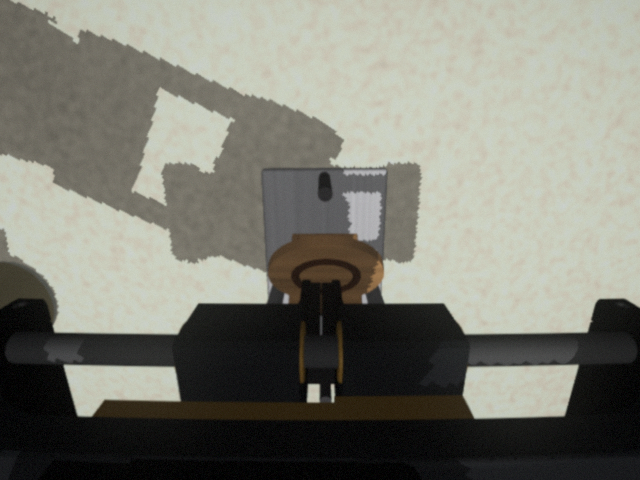

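The blade is past the top with its ringed face up, at about 140°, and the stand's left peg hasn't moved. Next I follow it down.

```bash
python3 -m creep '{"dp":[[0,-0.5,0.6],[0,-0.4,0.7],[0,-0.4,0.6],[0,-0.3,0.5],[0,0,0.3],[0,0,0.1],[0,0,0]],"turn":[[0,0,0],[0,0,0],[0,0,0],[0,0,0],[0,0,0],[0,0,0],[0,0,0]]}'
```

```text
time: 10.3
position: [0.5748, 0.2345, 0.0783]
tool_rot: [0.962, 0.274, -0.0, -0.0]
ft_force: [0.3, -0.3, -0.4]
grip_width: 0.0003
```

```bash
python3 -m creep '{"dp":[[0,0,0.1],[0,0,0.1],[0,0,0]],"turn":[[0,0,0],[0,0,0],[0,0,0]]}'
python3 -m creep '{"dp":[[0,0,0.1],[0,0,0]],"turn":[[0,0,0],[0,0,0]]}'
```

```text
time: 10.6
position: [0.5753, 0.2345, 0.0778]
tool_rot: [0.962, 0.274, 0.0, 0.0]
ft_force: [-1.7, -0.5, 6.1]
grip_width: 0.0006
time: 10.8
position: [0.5754, 0.2345, 0.0777]
tool_rot: [0.962, 0.274, 0.001, 0.0]
ft_force: [-2.7, -0.0, 11.2]
grip_width: 0.0002
```

The force climbs while z holds at 77.7 mm, and a level top is at 77.5 mm, so the blade is on its stop. One more light press, then I lift and look.

```bash
python3 -m creep '{"dp":[[0,0,0.1],[0,0,0],[0,0,0],[0,0,-1],[0,0,-3],[0,0,-4],[0,0,-4],[0,2.5,0],[0,3.5,0],[0,3.5,0],[0,0,0],[0,0,0]],"turn":[[0,0,0],[0,0,0],[0,0,0],[0,0,0],[0,0,0],[0,0,0],[0,0,0],[0,0,0],[0,0,0],[0,0,0],[0,0,0],[0,0,0]]}'
python3 - <<'E'
from h import *
save('wrist','w7.png')
for n in('round_pivot','round_tip','round_tab','round_marker'):
    for d in robot.tip_of(n,'wrist'): print(n,round(d['confidence'],2),toworld(d['point'],'wrist').round(4))
save('scene','s7.png')
for n in('round_pivot','round_tip','round_tab','round_marker','poured_jar','empty_jar','pitcher','square_tip','square_marker'):
    for d in robot.tip_of(n,'scene'): print(n,round(d['confidence'],2),toworld(d['point'],'scene').round(4))
o=cv2.imread('pics/s7.png')[220:395,300:520]
cv2.imwrite('pics/s7c.png',cv2.resize(o,None,fx=3.4,fy=3.4,interpolation=cv2.INTER_CUBIC))
E
```

```text
time: 12.0
position: [0.6254, 0.153, 0.1944]
tool_rot: [0.962, 0.273, -0.0, -0.0]
ft_force: [-0.5, 0.5, 0.7]
grip_width: 0.0003
round_pivot 0.67 [0.598  0.2054 0.0729]
round_tip 0.71 [0.5575 0.2665 0.0735]
round_tip 0.56 [0.5995 0.2041 0.0724]
round_marker 0.74 [ 5.961e-01  2.056e-01 -2.000e-04]
round_pivot 0.57 [0.6014 0.198  0.0778]
round_tip 0.76 [0.5608 0.2701 0.0738]
round_tip 0.43 [ 0.5827 -0.1496  0.1283]
round_tab 0.82 [0.5978 0.202  0.0156]
round_tab 0.35 [ 0.582  -0.145   0.1289]
round_marker 0.81 [0.6034 0.2021 0.0025]
round_marker 0.46 [0.5951 0.203  0.0199]
empty_jar 0.62 [ 0.7693 -0.0089 -0.0025]
pitcher 0.86 [ 0.5164 -0.455   0.0015]
square_tip 0.92 [ 0.5482 -0.2193  0.0836]
square_tip 0.89 [ 0.3978 -0.1362  0.0752]
square_tip 0.72 [ 0.7555 -0.2976  0.0767]
square_tip 0.37 [0.5997 0.2008 0.0033]
square_marker 0.93 [ 0.579  -0.1514 -0.0034]
square_marker 0.74 [ 7.078e-01 -3.563e-01 -3.000e-04]
square_marker 0.56 [ 0.3978 -0.2101  0.0047]
```

View pics/s7.png

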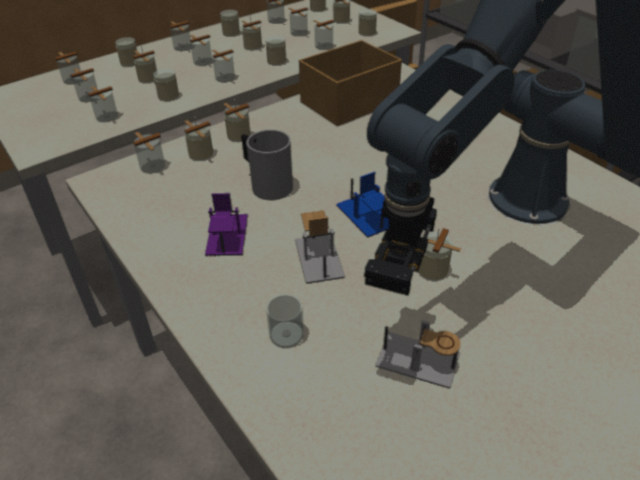

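View pics/s7c.png

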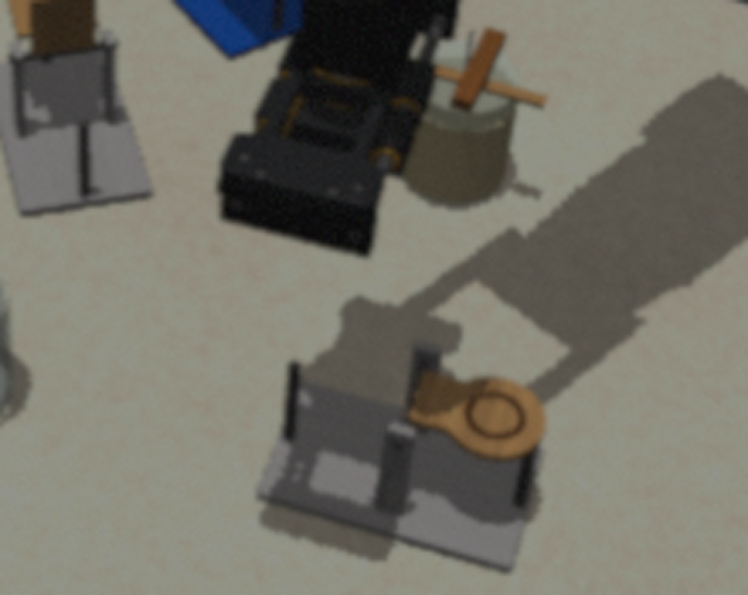

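View pics/w7.png

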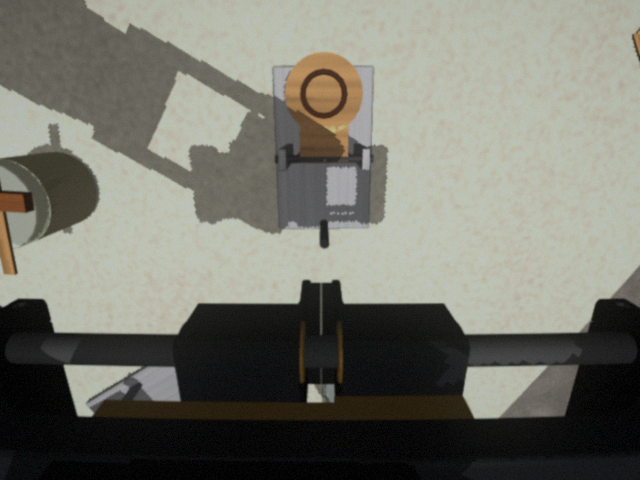

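The round paddle now lies level on its +y peg with the ringed face up: scene (443,342), ring visible. In the wrist view the stand's edges are at columns 273 to 372, the same as before the push. The other things stand where they were, and the fingers are clear.

```bash
python3 -c "
from rig import robot
print(robot.hand_in())"
```

```text
the job is handed in; nothing more can be done
None
```

The round paddle now lies flat on the other side with its ringed face up, and I handed the job in at about 12 s, well inside the 51 s limit.

I pushed the thumb tab with closed fingertips until the blade was nearly upright. I then pushed the blade's ringed face over the pivot and pressed it down until it stopped.

**Last checks:**
- **Paddle:** the fingertip stopped at z 77.7 mm as the press force rose to 11 N, and level would be 77.5 mm. I pressed 1 mm further without reading the force there. The networks put the blade tip at z about 74 mm.
- **Stand:** its edges sit at the same pixels in the wrist picture as before the last push. The network's reading for its origin wandered by up to about 8 mm between pictures, but the pictures show no shift.
- **Other things:** the square marker, empty jar and pitcher are where they were. The last network pass did not report the poured jar, but the picture shows it standing in place, partly hidden behind the gripper.
- **Robot:** the fingers were clear of everything at the end.

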